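# Release the ratchet clamp and put the die block away

### The job

The steel die block is held in the ratchet clamp. Swing the clamp's sprung pawl off the ratchet wheel by pressing gently sideways on the post that stands on its tail, and keep it off until the jaw has backed off fully by itself; do not force anything on the clamp. Then lift the die block out and set it down upright in the empty tray, and leave everything else where it is.

Things in the scene. Friction and masses are not known exactly. Their poses are not given: they have to be found in the camera images.
- bed: ratchet clamp, fixed: grey bed plate 260 x 210 mm, 20 mm thick; origin on the bench (plate spans x -130 to 130, y -110 to 100 mm); x is the way the jaw backs off, z up. In the band y 20 to 80 mm: fixed jaw at x -115 to -90 (65 mm high), die block x -90 to -30, moving jaw from -30 on. Ratchet wheel in the half y < 0. More than 25 N between fingers and any part of the clamp is too hard
- jaw (a joint): how far the moving jaw has backed off, m: 0 clamped (within 0.001), 0.025 fully backed off at its stop. Its top, 68 mm high, has a lip that covers the die block's edge by 8 mm when clamped. While the pawl is held off, the jaw backs off slowly (2 to 4 s) by its own springs; let go earlier, the pawl catches the next tooth. It must not be forced by hand
- wheel_axis (a point): top of the ratchet wheel's hexagon, 50 mm high, on its upright axis at x 30, y -45 mm of the bed. Steel wheel 86 mm across, 31 to 41 mm high, 18 saw teeth; it turns as the jaw moves
- pawl_pin (a point): top of the pawl's upright pin, 48 mm high, at x -12, y -87 mm of the bed. The pawl is a flat dark bar 31 to 41 mm high: nose on the wheel towards the bed's +x, tail towards -x. Pushing its tail to +y of the bed (towards the die side) swings the nose off the wheel; let go, it springs back
- post_mid (a point): middle of the adjusting slot on the pawl's tail with the pawl on the wheel, 70 mm high, at x -67, y -87 mm of the bed (55 mm from the pin); fixed to the bed, axes as the bed's. The post in the slot is at this x, but up to 17 mm to either side along y, which no reading tells: find it by touch (or see it)
- post_top (a point): the same point at 87.5 mm, the height of the post's top. The post: round, steel, 14 mm thick, 41.5 to 87.5 mm high. Pushed to +y it resists with about 5 to 13 N; the nose comes clear after 12 to 14 mm of push (force drops, jaw starts to move), the tail meets a hard stop at about 15 to 16 mm: do not press on against that
- die: steel die block 60 (x) x 36 (y) x 40 (z) mm, about 0.6 kg, black clover-shaped mark on top; origin at the middle of its underside. It stands in the clamp on the bed plate (20 mm high), its x along the bed's x; grip it across its 36 mm width
- tray: empty plain metal tray, fixed, 170 (x) x 140 (y) mm outside, 25 mm high, 4 mm walls and floor about 4 mm thick; origin on the bench under its middle, z up
- leaf: loose bystander: flat copper leaf blank about 180 mm long; leave alone
- hammer: loose bystander: hammer 280 mm long; leave alone
- nut: loose bystander: plain steel ring 22 mm across lying on the bed plate; leave alone
- magnet: loose bystander: dark welding magnet block 70 x 45 x 30 mm; leave alone
There are look-alikes about, which are no part of the job. Leave any brown look-alike of the tray alone. Leave any pink look-alike of the die alone.

How it is judged:
On the way, in this order (a step that is already met when the one before it is completed fails the run):
1. the jaw has backed off fully while the die block still stands in the clamp (value of joint jaw above 0.022 m and distance of die from where it was at the start of the episode below 0.012 m), for 0.2 s.
2. the die block is lifted clear of the clamp by the fingers (height (world z) of die above 0.05 m and contact force between the fingers and die above 1 N), for 0.2 s.
At the end, for the whole second after the job is handed in: The jaw stays backed off by more than 22 mm, and the die block stands upright (within 0.08 rad) at rest on the tray's floor, inside its walls (underside less than 9 mm above the tray's underside), released (value of joint jaw above 0.022 m and x of die in the frame of tray between -0.081 and 0.081 m and y of die in the frame of tray between -0.066 and 0.066 m and z of die in the frame of tray below 0.009 m and angle between die's own z axis and vertical below 0.08 rad and linear speed of die below 0.01 m/s); the robot touches nothing.
It fails at once if the fingers press on any part of the clamp (pawl, post, wheel, jaw, bed) with more than 25 N (contact force between the fingers and bed above 25 N).
It fails at once if the die block is let go in the air: out of the clamp, its underside more than 30 mm above the bench, and not held (distance of die from where it was at the start of the episode above 0.06 m and height (world z) of die above 0.03 m and contact force between the fingers and die below 0.2 N).
It fails at once if a bystander is pushed more than 30 mm from its place (distance of any of leaf, hammer, nut, magnet from where it was at the start of the episode above 0.03 m).
It also fails if it takes over 67 s, if anything falls off the work surface, if the arm or the gripper's body presses on something with over 40 N, if the wrist force passes 120 N, or if a joint passes its speed limit or range.

### The arm

A 6-joint arm with a two-finger parallel gripper is mounted at the origin on the work surface. World frame = base frame: x ahead of the robot, y to its left, z up, the work surface at z = 0. Lengths are in m, angles in rad, forces in N, time in s.
With the tool pointing down it reaches from about 0.35 to 0.975 m from the base axis. Payload 17.4 kg.
Tool frame: the origin (TCP) lies midway between the tips of the shut fingers; the grasp point (between the pads) lies 19 mm behind it; z points along the fingers, y is the direction in which the jaws open and shut (so a half turn about z gives the same grasp; the last joint's range is limited). The gripper opens to 85 mm and grips with 20 to 120 N. Pads are 22 mm wide; open, the fingers measure 114 mm over their backs; the gripper's body (76 mm by 85 mm) begins 54 mm behind the grasp point. The pads swing forward as they close: fully open they stand 13 mm farther back than shut.
Start: joints at [1.266, 0.116, 1.442, -0, 1.584, -0.038], TCP at [0.178, 0.651, 0.231] pointing down, gripper open.
Joint ranges: [-2.83, 2.83], [-0.83, 2.19], [0.07, 2.5], [-1.14, 4.28], [0.01, 3], [-2.97, 2.97]. Speed limits (rad/s): [1.89, 1.89, 2.22, 3.14, 3.14, 3.14].

### API

Orientations are given as a 3x3 rotation matrix whose columns are the frame's x, y, z axes.
In Python, from station import get_state, cams, order gives the robot as it stands.
- The arm moves only by the tool servo_tool, never from a script. Its argument "increments" is a list of rows, each a list of 3 entries, a list of its own where there are three numbers: the closure, from -1 (fully open) to 1 (shut), then the shift along the tool's x, y, z in cm, then the turn, a rotation vector about the tool's x, y, z in rad. A call has 1 to 12 rows; each row is the pose to reach, as a shift and turn from the pose commanded when the call began, along the tool's axes at that moment; what a row does not reach only later rows make up. A row lasts 1/12 s, in which the tool goes at most 41.7 mm and 7.16 degrees, less where a joint would pass 70% of its speed; a pose out of reach is approached as far as the arm can. A call with a gripper value outside its range is refused whole. The fingers move at their own pace and stop on an object; "newtons" is the grip in N (left out, the last holds). Time passes only in rows, so rows that repeat a pose let the fingers close. It gives the time, the measured TCP pose, the force and the opening at its end, in the units of the state.
- get_state(): the state, without advancing time (a new reading comes with each control period).
- cams.camera(name): name is "side" or "top" or "wrist"; returns a dict with "color" (480x640x3 uint8, blue, green, red), "range_z" (480x640 float32, m along the optical axis (not along the pixel's ray), 0 where there is no reading), "camera_matrix" (3x3 intrinsics, pixels), "rvec" (rotation vector, rad) and "tvec" (3), from world to camera coordinates, as OpenCV has them. Camera axes: x right, y down, z forward; pixel columns grow to the right and rows downward; lengths in m; the calibration is good to about 2 mm. A picture is of the moment at which its call begins.
- order.hand_in(): hands the job in, once; it reports no verdict.
The state is a dict: "t": time; "q": joint angles; "qd": joint speeds; "joint_efforts": joint torques, N m; "tcp_pos": TCP position; "ee_rot": TCP orientation; "ft_force": force on the tool from outside, world axes, zero at the start; "wrist_torque": the same for the moment, N m; "grip_width": finger opening in m.
Only numpy, scipy, OpenCV 4.12 (cv2) and the standard library are available. Lean on these libraries where they do the work, as an engineer would, in place of code of your own. Each camera call takes 0.05 s, during which the arm holds its last target. There are 200 camera calls.

## Working session

There is one attempt and no reset: what is moved stays moved. The work goes in short steps, Python scripts to look and compute and a tool call to move; the robot and the scene stay as the last step left them, time stands still between calls to the robot, and variables do not carry over. Pictures are saved under pics/ and viewed, about 8 in all and at most 12, crops included, and the job is handed in when it is done.

Besides the shell and the picture viewer there is one more tool, called after "Emit:" as name(argument=value, ...), one argument or row to a line, values as JSON. servo_tool: Moves the arm, as the interface text tells. Its arguments: {"type":"object","properties":{"increments":{"type":"array","items":{"type":"array"}},"newtons":{"type":"number"}},"required":["increments"]}

```bash
mkdir -p pics; cat > h.py <<'E'
import cv2, numpy as np
from station import get_state, cams, order
def cam(n):
    c=cams.camera(n); R,_=cv2.Rodrigues(np.array(c['rvec'],float)); c['R']=R; c['t']=np.array(c['tvec'],float).ravel(); c['K']=np.array(c['camera_matrix'],float); return c
def ray(c,u,v,z):
    d=c['R'].T@np.linalg.solve(c['K'],[u,v,1.]); o=-c['R'].T@c['t']; return o+d*(z-o[2])/d[2]
def cloud(c):
    v,u=np.mgrid[:480,:640]; d=c['range_z'].astype(float)
    p=np.stack([u*d,v*d,d],-1)@np.linalg.inv(c['K']).T
    w=(p-c['t'])@c['R']; w[d==0]=np.nan; return w
def proj(c,P):
    q=c['K']@(c['R']@np.array(P,float)+c['t']); return q[:2]/q[2]
E
python3 - <<'E'
from h import *
for n in('top','side'):
    c=cam(n); cv2.imwrite(f'pics/{n}.png',c['color']); np.savez(n,**{k:c[k] for k in('color','range_z','R','t','K')}); print(n,-c['R'].T@c['t'])
s=get_state();print(s['t'],s['ft_force'],s['grip_width'],s['ee_rot'])
E
```

```text
top [ 0.33637119 -0.01335934  1.05580175]
side [ 0.18407281 -0.73214352  0.83544113]
0.1 [ 0.1622023  -0.49868848  0.219399  ] 0.08551551181537627 [[-9.64624114e-01  2.63628969e-01 -2.90883703e-04]
 [ 2.63629129e-01  9.64623611e-01 -9.85341418e-04]
 [ 2.08287462e-05 -1.02716951e-03 -9.99999472e-01]]
```

View pics/top.png

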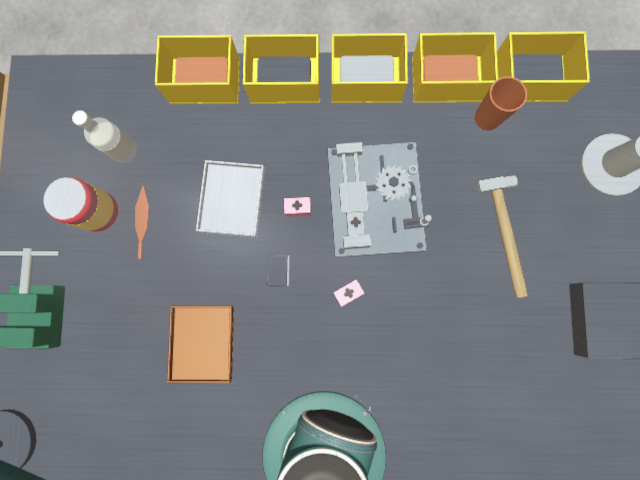

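View pics/side.png

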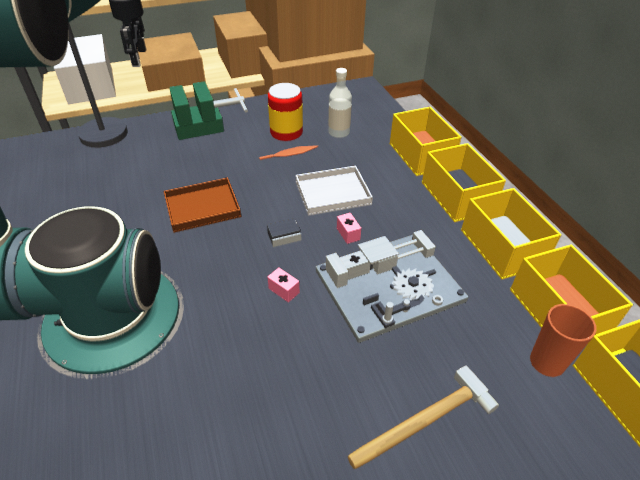

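```bash
python3 - <<'E'
from h import *
c=dict(np.load('top.npz')); w=cloud(c)
def rect(m,name):
    P=w[m][:,:2].astype(np.float32); r=cv2.minAreaRect(P*1000); print(name,len(P),r); print(cv2.boxPoints(r).round(1).tolist())
H=np.zeros((480,640),bool)
def box(a,b,x,y): m=H.copy(); m[b:y,a:x]=1; return m
z=w[...,2]
m=(box(315,130,440,265)&(z>0.012)&(z<0.03)).astype(np.uint8); m=cv2.morphologyEx(m,cv2.MORPH_OPEN,np.ones((3,3)))
rect(m>0,'bed'); print('bed z',np.nanmedian(z[m>0]))
m=box(190,150,270,242)&(z>0.018)&(z<0.035); rect(m,'tray')
g=c['color'].astype(int).sum(2)
m=box(348,215,363,232)&(g<200); v,u=np.nonzero(m); print('mark',u.mean(),v.mean(),len(u),ray(c,u.mean(),v.mean(),.06))
# post: points higher than 60mm right part
m=box(400,190,445,240)&(z>0.055); print('post',w[m].round(3).tolist())
cv2.imwrite('pics/crop.png',cv2.resize(c['color'][135:265,320:440],None,fx=5,fy=4.5,interpolation=cv2.INTER_CUBIC)[:600])
E
```

```text
bed 6323 ((577.4661254882812, -118.1233901977539), (260.6947021484375, 210.35406494140625), 4.159145832061768)
[[439.79998779296875, -22.700000762939453], [455.1000061035156, -232.5], [715.0999755859375, -213.60000610351562], [699.7999877929688, -3.799999952316284]]
bed z 0.019774792994590843
tray 561 ((578.3654174804688, 224.86151123046875), (140.95484924316406, 171.21031188964844), 85.02811431884766)
[[487.0, 162.10000610351562], [657.5, 147.1999969482422], [669.7999877929688, 287.70001220703125], [499.20001220703125, 302.5]]
mark nan nan 0 [nan nan nan]
post [[0.523, -0.219, 0.087], [0.523, -0.222, 0.085], [0.523, -0.224, 0.088], [0.523, -0.225, 0.089], [0.521, -0.217, 0.086], [0.521, -0.22, 0.085], [0.521, -0.221, 0.088], [0.521, -0.224, 0.086], [0.521, -0.226, 0.086], [0.521, -0.228, 0.087], [0.524, -0.218, 0.06], [0.519, -0.216, 0.084], [0.518, -0.217, 0.089], [0.518, -0.219, 0.089], [0.519, -0.222, 0.085], [0.519, -0.224, 0.085], [0.519, -0.226, 0.087], [0.519, -0.229, 0.083], [0.52, -0.216, 0.07], [0.518, -0.217, 0.079], [0.517, -0.218, 0.085], [0.516, -0.219, 0.09], [0.517, -0.222, 0.085], [0.516, -0.223, 0.088], [0.517, -0.226, 0.086], [0.516, -0.228, 0.087], [0.519, -0.216, 0.059], [0.518, -0.217, 0.067], [0.516, -0.217, 0.076], [0.514, -0.217, 0.09], [0.514, -0.219, 0.088], [0.515, -0.222, 0.084], [0.514, -0.224, 0.086], [0.515, -0.226, 0.084], [0.514, -0.227, 0.089], [0.517, -0.216, 0.058], [0.516, -0.218, 0.064], [0.514, -0.217, 0.076], [0.513, -0.218, 0.08], [0.513, -0.22, 0.084], [0.512, -0.221, 0.087], [0.512, -0.224, 0.086], [0.513, -0.226, 0.084], [0.515, -0.217, 0.056], [0.514, -0.218, 0.062], [0.513, -0.219, 0.067], [0.512, -0.22, 0.072], [0.512, -0.222, 0.075], [0.511, -0.223, 0.079], [0.513, -0.227, 0.072], [0.513, -0.219, 0.057], [0.512, -0.22, 0.062], [0.512, -0.222, 0.062], [0.512, -0.224, 0.063]]<stdin>:12: RuntimeWarning: Mean of empty slice.
  ret = ret.dtype.type(ret / rcount)
```

View pics/crop.png

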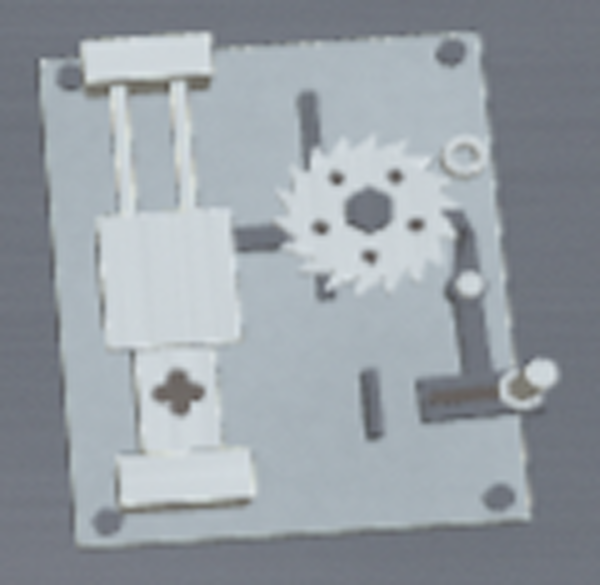

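Emit:
servo_tool(
  increments=[
    [1,[-56.9,-78.4,0],[0,0,-0.34]],
    [1,[-56.9,-78.4,0],[0,0,-0.34]],
    [1,[-56.9,-78.4,0],[0,0,-0.34]],
    [1,[-56.9,-78.4,0],[0,0,-0.34]],
    [1,[-56.9,-78.4,0],[0,0,-0.34]],
    [1,[-56.9,-78.4,0],[0,0,-0.34]],
    [1,[-56.9,-78.4,0],[0,0,-0.34]],
    [1,[-56.9,-78.4,0],[0,0,-0.34]],
    [1,[-56.9,-78.4,0],[0,0,-0.34]],
    [1,[-56.9,-78.4,0],[0,0,-0.34]],
    [1,[-56.9,-78.4,0],[0,0,-0.34]],
    [1,[-56.9,-78.4,0],[0,0,-0.34]],
  ],
)

```text
t: 1.1
tcp_pos: [0.3545, 0.1815, 0.2313]
ee_rot: [[-0.997, -0.074, 0.0], [-0.074, 0.997, 0.0], [-0.0, 0.0, -1.0]]
ft_force: [1.0, 0.1, 0.2]
grip_width: -0.0005
```

Emit:
servo_tool(
  increments=[
    [1,[-13.3,-44.7,0],[0,0,0]],
    [1,[-13.3,-44.7,0],[0,0,0]],
    [1,[-13.3,-44.7,0],[0,0,0]],
    [1,[-13.3,-44.7,0],[0,0,0]],
    [1,[-13.3,-44.7,0],[0,0,0]],
    [1,[-13.3,-44.7,0],[0,0,0]],
    [1,[-13.3,-44.7,0],[0,0,0]],
    [1,[-13.3,-44.7,0],[0,0,0]],
    [1,[-13.3,-44.7,0],[0,0,0]],
    [1,[-13.3,-44.7,0],[0,0,0]],
    [1,[-13.3,-44.7,0],[0,0,0]],
    [1,[-13.3,-44.7,0],[0,0,0]],
  ],
)

```text
t: 2.1
tcp_pos: [0.5206, -0.2574, 0.2298]
ee_rot: [[-0.998, -0.07, -0.002], [-0.07, 0.998, -0.0], [0.002, 0.0, -1.0]]
ft_force: [0.1, -0.3, 0.3]
grip_width: 0.0003
```

Emit:
servo_tool(
  increments=[
    [1,[0,0,0],[0,0,0]],
    [1,[0,0,0],[0,0,0]],
  ],
)

```text
t: 2.27
tcp_pos: [0.5197, -0.2526, 0.2307]
ee_rot: [[-0.997, -0.072, -0.001], [-0.072, 0.997, 0.001], [0.001, 0.001, -1.0]]
ft_force: [-0.0, -0.2, -0.3]
grip_width: 0.0
```

```bash
python3 - <<'E'
from h import *
c=cam('wrist'); s=get_state(); print(s['tcp_pos'],s['ft_force'],s['q'])
o=np.array([.5771,-.1131]); X=np.array([.9974,.0725]); Y=np.array([-.0725,.9974])
im=c['color'].copy()
def P(x,y,z): return [*(o+X*x+Y*y),z]
for p in (P(-.067,-.104,.0875),P(-.012,-.087,.048),P(.03,-.045,.05),P(-.06,.05,.06)):
    u=proj(c,p); print(u.round(1)); cv2.circle(im,tuple(int(a) for a in u),5,(0,0,255),1)
cv2.imwrite('pics/w1.png',im)
E
```

```text
[ 0.51964491 -0.2519727   0.23107872] [ 0.94250876  0.32550861 -0.44459617] [-4.95766894e-01 -9.59555239e-02  1.65548578e+00  2.14551692e-04
  1.58271048e+00 -2.13987102e+00]
[361.4 220.5]
[375.6 276.3]
[425.3 325.3]
[564.9 221.2]
```

View pics/w1.png

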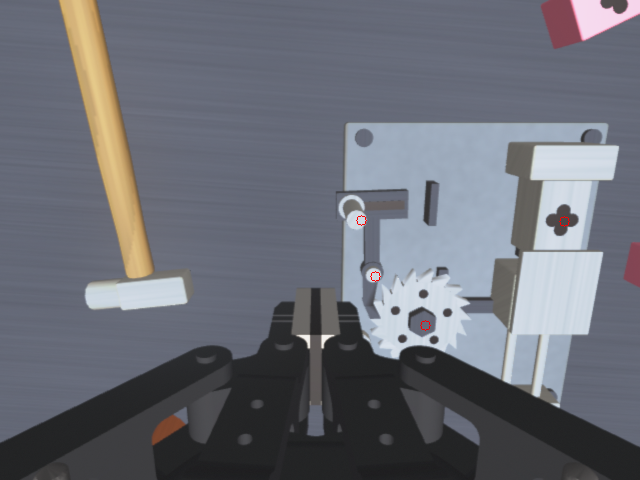

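Emit:
servo_tool(
  increments=[
    [1,[0,0,4],[0,0,0]],
    [1,[0,0,8],[0,0,0]],
    [1,[0,0,11],[0,0,0]],
    [1,[0,0,14],[0,0,0]],
    [1,[0,0,16],[0,0,0]],
    [1,[0,0,17.3],[0,0,0]],
    [1,[0,0,17.3],[0,0,0]],
    [1,[0,0,17.3],[0,0,0]],
    [1,[0,0,17.3],[0,0,0]],
  ],
)

```text
t: 3.07
tcp_pos: [0.5207, -0.2527, 0.0602]
ee_rot: [[-0.997, -0.074, 0.002], [-0.074, 0.997, -0.001], [-0.002, -0.001, -1.0]]
ft_force: [-0.6, 0.1, -0.2]
grip_width: 0.0003
```

Emit:
servo_tool(
  increments=[
    [1,[0,0.1,0],[0,0,0]],
    [1,[0,0.2,0],[0,0,0]],
    [1,[0,0.3,0],[0,0,0]],
    [1,[0,0.4,0],[0,0,0]],
    [1,[0,0.4,0],[0,0,0]],
  ],
)

```text
t: 3.48
tcp_pos: [0.5197, -0.2486, 0.0586]
ee_rot: [[-0.997, -0.073, 0.0], [-0.073, 0.997, -0.0], [-0.0, -0.0, -1.0]]
ft_force: [0.0, -0.2, -0.4]
grip_width: 0.0002
```

Emit:
servo_tool(
  increments=[
    [1,[0,0.1,0],[0,0,0]],
    [1,[0,0.2,0],[0,0,0]],
    [1,[0,0.2,0],[0,0,0]],
  ],
)

```text
t: 3.73
tcp_pos: [0.5195, -0.2466, 0.0583]
ee_rot: [[-0.997, -0.073, -0.0], [-0.073, 0.997, 0.0], [0.0, 0.0, -1.0]]
ft_force: [0.3, 0.3, 0.7]
grip_width: 0.0001
```

Emit:
servo_tool(
  increments=[
    [1,[0,0.1,0],[0,0,0]],
    [1,[0,0.2,0],[0,0,0]],
    [1,[0,0.2,0],[0,0,0]],
  ],
)

```text
t: 3.98
tcp_pos: [0.5193, -0.245, 0.0584]
ee_rot: [[-0.997, -0.073, -0.0], [-0.073, 0.997, -0.001], [0.0, -0.001, -1.0]]
ft_force: [-0.7, -4.5, -1.5]
grip_width: -0.0002
```

Emit:
servo_tool(
  increments=[
    [1,[0,0.1,0],[0,0,0]],
    [1,[0,0.2,0],[0,0,0]],
    [1,[0,0.3,0],[0,0,0]],
    [1,[0,0.4,0],[0,0,0]],
    [1,[0,0.4,0],[0,0,0]],
  ],
)

```text
t: 4.4
tcp_pos: [0.5184, -0.242, 0.0585]
ee_rot: [[-0.997, -0.073, -0.001], [-0.073, 0.997, -0.003], [0.001, -0.002, -1.0]]
ft_force: [-6.3, -13.8, 1.5]
grip_width: -0.0002
```

Emit:
servo_tool(
  increments=[
    [1,[0,0.1,0],[0,0,0]],
    [1,[0,0.2,0],[0,0,0]],
    [1,[0,0.3,0],[0,0,0]],
    [1,[0,0.3,0],[0,0,0]],
  ],
)

```text
t: 4.73
tcp_pos: [0.5179, -0.2391, 0.0584]
ee_rot: [[-0.997, -0.073, -0.002], [-0.073, 0.997, -0.003], [0.002, -0.002, -1.0]]
ft_force: [-9.8, -13.7, 1.7]
grip_width: -0.0002
```

Emit:
servo_tool(
  increments=[
    [1,[0.1,0,0],[0,0,0]],
    [1,[0.2,0,0],[0,0,0]],
    [1,[0.2,0,0],[0,0,0]],
  ],
)

```text
t: 4.98
tcp_pos: [0.517, -0.2388, 0.0584]
ee_rot: [[-0.997, -0.073, 0.001], [-0.073, 0.997, -0.002], [-0.001, -0.002, -1.0]]
ft_force: [1.9, -9.3, -3.2]
grip_width: 0.0001
```

Emit:
servo_tool(
  increments=[
    [1,[0.02,0.1,0],[0,0,0]],
    [1,[0.05,0.2,0],[0,0,0]],
    [1,[0.05,0.2,0],[0,0,0]],
  ],
)

```text
t: 5.23
tcp_pos: [0.5162, -0.2368, 0.0584]
ee_rot: [[-0.997, -0.073, 0.0], [-0.073, 0.997, -0.002], [-0.0, -0.002, -1.0]]
ft_force: [1.1, -9.8, -3.2]
grip_width: 0.0002
```

Emit:
servo_tool(
  increments=[
    [1,[0.02,0.1,0],[0,0,0]],
    [1,[0.03,0.2,0],[0,0,0]],
    [1,[0.03,0.2,0],[0,0,0]],
  ],
)

```text
t: 5.48
tcp_pos: [0.5156, -0.2349, 0.0584]
ee_rot: [[-0.997, -0.073, 0.0], [-0.073, 0.997, -0.002], [0.0, -0.002, -1.0]]
ft_force: [-0.8, -9.6, -1.2]
grip_width: -0.0001
```

Emit:
servo_tool(
  increments=[
    [1,[0.01,0.1,0],[0,0,0]],
    [1,[0.01,0.1,0],[0,0,0]],
    [1,[0.01,0.1,0],[0,0,0]],
  ],
)

```text
t: 5.73
tcp_pos: [0.5154, -0.2339, 0.0584]
ee_rot: [[-0.997, -0.073, -0.0], [-0.073, 0.997, -0.002], [0.0, -0.002, -1.0]]
ft_force: [-1.8, -10.1, -2.2]
grip_width: -0.0001
```

Emit:
servo_tool(
  increments=[
    [1,[0.01,0.1,0],[0,0,0]],
    [1,[0.01,0.1,0],[0,0,0]],
    [1,[0.01,0.1,0],[0,0,0]],
  ],
)

```text
t: 5.98
tcp_pos: [0.5152, -0.2328, 0.0584]
ee_rot: [[-0.997, -0.073, -0.0], [-0.073, 0.997, -0.002], [0.0, -0.002, -1.0]]
ft_force: [-2.2, -8.8, 0.3]
grip_width: 0.0001
```

```bash
cat > jaw.py <<'E'
from h import *
# moving jaw's near edge / far edge in bed x, from top depth: points 60-76 mm high in the jaw band
o=np.array([.5771,-.1131]); X=np.array([.9974,.0725]); Y=np.array([-.0725,.9974])
c=cam('top'); 
for d in (dict(np.load('top.npz')),c):
    w=cloud(d); x=(w[...,:2]-o)@X; y=(w[...,:2]-o)@Y; z=w[...,2]
    m=(abs(y-.05)<.02)&(z>.0635)&(z<.075)&(x>-.08)&(x<.09)
    print(m.sum(),np.percentile(x[m],[1,50,99]).round(4))
s=get_state(); print(s['t'],s['ft_force'].round(1),s['tcp_pos'])
E
python3 jaw.py
```

```text
539 [-0.0578 -0.0046  0.0295]
547 [-0.0615 -0.0024  0.0322]
6.0333 [-2.6 -8.9  0.3] [ 0.51516829 -0.23277404  0.05837793]
```

Emit:
servo_tool(
  increments=[
    [1,[0,0.03,0],[0,0,0]],
    [1,[0,0.03,0],[0,0,0]],
    [1,[0,0.03,0],[0,0,0]],
    [1,[0,0.03,0],[0,0,0]],
    [1,[0,0.03,0],[0,0,0]],
    [1,[0,0.03,0],[0,0,0]],
  ],
)

```text
t: 6.53
tcp_pos: [0.5151, -0.2325, 0.0584]
ee_rot: [[-0.997, -0.073, -0.0], [-0.073, 0.997, -0.001], [0.001, -0.001, -1.0]]
ft_force: [-3.0, -8.8, 0.4]
grip_width: -0.0002
```

```bash
python3 jaw.py
```

```text
539 [-0.0578 -0.0046  0.0295]
537 [-0.0285  0.0041  0.0389]
6.5833 [-3.4 -9.4 -0.6] [ 0.51511039 -0.23250107  0.05839165]
```

Jaw is moving. Hold on.

Emit:
servo_tool(
  increments=[
    [1,[0,0,0],[0,0,0]],
    [1,[0,0,0],[0,0,0]],
    [1,[0,0,0],[0,0,0]],
    [1,[0,0,0],[0,0,0]],
    [1,[0,0,0],[0,0,0]],
    [1,[0,0,0],[0,0,0]],
    [1,[0,0,0],[0,0,0]],
    [1,[0,0,0],[0,0,0]],
    [1,[0,0,0],[0,0,0]],
    [1,[0,0,0],[0,0,0]],
    [1,[0,0,0],[0,0,0]],
    [1,[0,0,0],[0,0,0]],
  ],
)

```text
t: 7.58
tcp_pos: [0.5151, -0.2325, 0.0584]
ee_rot: [[-0.997, -0.073, -0.0], [-0.073, 0.997, -0.002], [0.001, -0.001, -1.0]]
ft_force: [-3.7, -8.1, 0.5]
grip_width: 0.0001
```

Emit:
servo_tool(
  increments=[
    [1,[0,0,0],[0,0,0]],
    [1,[0,0,0],[0,0,0]],
    [1,[0,0,0],[0,0,0]],
    [1,[0,0,0],[0,0,0]],
    [1,[0,0,0],[0,0,0]],
    [1,[0,0,0],[0,0,0]],
    [1,[0,0,0],[0,0,0]],
    [1,[0,0,0],[0,0,0]],
    [1,[0,0,0],[0,0,0]],
    [1,[0,0,0],[0,0,0]],
    [1,[0,0,0],[0,0,0]],
    [1,[0,0,0],[0,0,0]],
  ],
)

```text
t: 8.58
tcp_pos: [0.5151, -0.2325, 0.0584]
ee_rot: [[-0.997, -0.073, -0.0], [-0.073, 0.997, -0.002], [0.001, -0.001, -1.0]]
ft_force: [-3.6, -8.5, 0.4]
grip_width: 0.0
```

```bash
python3 jaw.py
```

```text
539 [-0.0578 -0.0046  0.0295]
541 [-0.0377  0.0195  0.0545]
8.6333 [-2.9 -8.5  0.6] [ 0.51509813 -0.23249594  0.05837851]
```

Emit:
servo_tool(
  increments=[
    [1,[0,0,0],[0,0,0]],
    [1,[0,0,0],[0,0,0]],
    [1,[0,0,0],[0,0,0]],
    [1,[0,0,0],[0,0,0]],
    [1,[0,0,0],[0,0,0]],
    [1,[0,0,0],[0,0,0]],
    [1,[0,0,0],[0,0,0]],
    [1,[0,0,0],[0,0,0]],
    [1,[0,0,0],[0,0,0]],
    [1,[0,0,0],[0,0,0]],
    [1,[0,0,0],[0,0,0]],
    [1,[0,0,0],[0,0,0]],
  ],
)

```text
t: 9.63
tcp_pos: [0.5151, -0.2325, 0.0584]
ee_rot: [[-0.997, -0.073, -0.0], [-0.073, 0.997, -0.001], [0.001, -0.001, -1.0]]
ft_force: [-3.3, -9.4, -0.2]
grip_width: -0.0
```

Emit:
servo_tool(
  increments=[
    [1,[0,0,0],[0,0,0]],
    [1,[0,0,0],[0,0,0]],
    [1,[0,0,0],[0,0,0]],
    [1,[0,0,0],[0,0,0]],
    [1,[0,0,0],[0,0,0]],
    [1,[0,0,0],[0,0,0]],
    [1,[0,0,0],[0,0,0]],
    [1,[0,0,0],[0,0,0]],
    [1,[0,0,0],[0,0,0]],
    [1,[0,0,0],[0,0,0]],
    [1,[0,0,0],[0,0,0]],
    [1,[0,0,0],[0,0,0]],
  ],
)

```text
t: 10.63
tcp_pos: [0.5151, -0.2325, 0.0584]
ee_rot: [[-0.997, -0.073, -0.0], [-0.073, 0.997, -0.001], [0.001, -0.001, -1.0]]
ft_force: [-3.6, -8.5, 0.8]
grip_width: -0.0001
```

```bash
python3 jaw.py
```

```text
539 [-0.0578 -0.0046  0.0295]
534 [-0.0138  0.0202  0.0542]
10.6833 [-2.4 -8.3  0.3] [ 0.51510929 -0.2325069   0.05839362]
```

Emit:
servo_tool(
  increments=[
    [1,[0,-0.3,0],[0,0,0]],
    [1,[0,-0.7,0],[0,0,0]],
    [1,[0,-1.2,0],[0,0,0]],
    [1,[0,-1.8,0],[0,0,0]],
    [1,[0,-2.5,0],[0,0,0]],
    [1,[0,-2.5,0],[0,0,0]],
    [1,[0,-2.5,-4],[0,0,0]],
    [1,[0,-2.5,-8],[0,0,0]],
    [1,[0,-2.5,-12],[0,0,0]],
    [1,[0,-2.5,-16],[0,0,0]],
    [1,[0,-2.5,-17],[0,0,0]],
    [1,[0,-2.5,-17],[0,0,0]],
  ],
)

```text
t: 11.68
tcp_pos: [0.5181, -0.2571, 0.2326]
ee_rot: [[-0.997, -0.073, 0.005], [-0.073, 0.997, -0.003], [-0.005, -0.003, -1.0]]
ft_force: [0.6, 0.1, -0.1]
grip_width: -0.0001
```

Emit:
servo_tool(
  increments=[
    [-1,[0.2,4,0],[0,0,0]],
    [-1,[0.5,8,0],[0,0,0]],
    [-1,[0.8,12,0],[0,0,0]],
    [-1,[1.2,16,0],[0,0,0]],
    [-1,[1.5,19,0],[0,0,0]],
    [-1,[1.5,19,0],[0,0,0]],
    [-1,[1.5,19,0],[0,0,0]],
    [-1,[1.5,19,0],[0,0,0]],
  ],
)

```text
t: 12.35
tcp_pos: [0.4883, -0.0685, 0.2276]
ee_rot: [[-0.997, -0.074, -0.001], [-0.074, 0.997, -0.0], [0.001, 0.0, -1.0]]
ft_force: [-0.5, 0.1, -0.5]
grip_width: 0.0853
```

```bash
python3 jaw.py; python3 - <<'E'
from h import *
c=cam('wrist'); cv2.imwrite('pics/w2.png',c['color']); np.savez('w2',**{k:c[k] for k in('color','range_z','R','t','K')})
s=get_state(); print(s['tcp_pos'],s['ee_rot'].round(3).tolist())
E
```

```text
539 [-0.0578 -0.0046  0.0295]
2 [-0.0781 -0.0761 -0.0742]
12.4 [ 0.6 -0.9 -0.5] [ 0.48836071 -0.06891512  0.22762168]
[ 0.48840537 -0.06909853  0.22772831] [[-0.997, -0.072, -0.001], [-0.072, 0.997, 0.0], [0.001, 0.0, -1.0]]
```

View pics/w2.png

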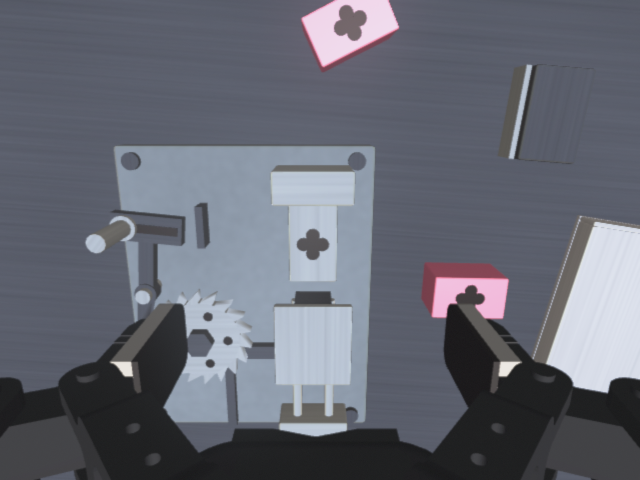

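```bash
python3 - <<'E'
from h import *
c=dict(np.load('w2.npz')); g=c['color'].astype(int).sum(2)
m=np.zeros((480,640),np.uint8); m[215:270,292:334]=(g[215:270,292:334]<270); v,u=np.nonzero(m); p=ray(c,u.mean(),v.mean(),.06); print(len(u),u.mean(),v.mean(),p)
w=cloud(c); print('z at die',np.nanmedian(w[215:275,295:330,2]))
s=get_state(); print((s['ee_rot'].T@(p-s['tcp_pos'])*100).round(2))
w3=w.copy(); m=np.zeros((480,640),bool); m[200:290,280:345]=1; m&=(w[...,2]>.057)&(w[...,2]<.0625)
print(m.sum(),cv2.minAreaRect((w[m][:,:2]*1000).astype(np.float32)))
E
```

```text
455 312.5230769230769 244.44835164835166 [ 0.51301396 -0.06944107  0.06      ]
z at die 0.05884688367589433
[-2.47 -0.21 16.77]
3590 ((510.65008544921875, -70.45932006835938), (63.20139694213867, 45.52395248413086), 3.918707847595215)
```

Emit:
servo_tool(
  increments=[
    [-1,[-2.5,-0.2,0],[0,0,0]],
    [-1,[-2.5,-0.2,4],[0,0,0]],
    [-1,[-2.5,-0.2,8],[0,0,0]],
    [-1,[-2.5,-0.2,12],[0,0,0]],
    [-1,[-2.5,-0.2,15],[0,0,0]],
    [-1,[-2.5,-0.2,17],[0,0,0]],
    [-1,[-2.5,-0.2,19],[0,0,0]],
    [-1,[-2.5,-0.2,20],[0,0,0]],
    [-1,[-2.5,-0.2,20],[0,0,0]],
    [-1,[-2.5,-0.2,20],[0,0,0]],
  ],
)

```text
t: 13.28
tcp_pos: [0.5136, -0.069, 0.0286]
ee_rot: [[-0.997, -0.072, -0.0], [-0.072, 0.997, 0.0], [0.0, 0.0, -1.0]]
ft_force: [-1.1, -0.5, 0.6]
grip_width: 0.0853
```

Emit:
servo_tool(
  increments=[
    [1,[0,0,0],[0,0,0]],
    [1,[0,0,0],[0,0,0]],
    [1,[0,0,0],[0,0,0]],
    [1,[0,0,0],[0,0,0]],
    [1,[0,0,0],[0,0,0]],
    [1,[0,0,0],[0,0,0]],
    [1,[0,0,0],[0,0,0]],
    [1,[0,0,0],[0,0,0]],
    [1,[0,0,0],[0,0,0]],
    [1,[0,0,0],[0,0,0]],
  ],
  newtons=50,
)

```text
t: 14.12
tcp_pos: [0.5139, -0.0685, 0.0293]
ee_rot: [[-0.997, -0.073, 0.001], [-0.073, 0.997, -0.0], [-0.001, -0.001, -1.0]]
ft_force: [-1.3, -1.0, 6.4]
grip_width: 0.0352
```

Emit:
servo_tool(
  increments=[
    [1,[0,0,-0.5],[0,0,0]],
    [1,[0,0,-1.5],[0,0,0]],
    [1,[0,0,-3],[0,0,0]],
    [1,[0,0,-5],[0,0,0]],
    [1,[0,0,-7],[0,0,0]],
    [1,[0,0,-9],[0,0,0]],
    [1,[0,0,-11],[0,0,0]],
    [1,[0,0,-12],[0,0,0]],
    [1,[0,0,-12],[0,0,0]],
    [1,[0,0,-12],[0,0,0]],
  ],
)

```text
t: 14.95
tcp_pos: [0.5132, -0.0683, 0.1476]
ee_rot: [[-0.997, -0.073, -0.0], [-0.073, 0.997, 0.0], [0.0, 0.0, -1.0]]
ft_force: [0.1, 0.8, -8.3]
grip_width: 0.0352
```

Emit:
servo_tool(
  increments=[
    [1,[-0.3,1,0],[0,0,0]],
    [1,[-1,3,0],[0,0,0.02]],
    [1,[-1.8,6,0],[0,0,0.04]],
    [1,[-2.7,9,0],[0,0,0.06]],
    [1,[-3.7,12.5,0],[0,0,0.08]],
    [1,[-4.7,16,0],[0,0,0.1]],
    [1,[-5.7,19.5,0],[0,0,0.12]],
    [1,[-6.7,22.5,0],[0,0,0.14]],
    [1,[-7.6,25.5,0],[0,0,0.15]],
    [1,[-8.2,27.5,0],[0,0,0.16]],
    [1,[-8.6,28.8,0],[0,0,0.16]],
    [1,[-8.6,28.8,0],[0,0,0.16]],
  ],
)

```text
t: 15.95
tcp_pos: [0.5777, 0.2276, 0.1464]
ee_rot: [[-0.996, 0.084, -0.002], [0.084, 0.996, -0.0], [0.002, -0.0, -1.0]]
ft_force: [0.8, -0.0, -6.2]
grip_width: 0.0356
```

Emit:
servo_tool(
  increments=[
    [1,[0,0,0],[0,0,0]],
    [1,[0,0,0],[0,0,0]],
  ],
)

```text
t: 16.12
tcp_pos: [0.5778, 0.2245, 0.1475]
ee_rot: [[-0.996, 0.087, -0.001], [0.087, 0.996, -0.001], [0.001, -0.001, -1.0]]
ft_force: [0.0, 0.2, -6.7]
grip_width: 0.035
```

```bash
python3 - <<'E'
from h import *
c=cam('wrist'); cv2.imwrite('pics/w3.png',c['color'])
s=get_state(); print(s['tcp_pos'],s['ee_rot'].round(3).tolist(),s['grip_width'],s['ft_force'])
im=cams.camera('side')['color']; cv2.imwrite('pics/s3.png',im[100:400,160:560])
E
```

```text
[0.57787367 0.22430703 0.14782176] [[-0.996, 0.087, -0.001], [0.087, 0.996, -0.0], [0.001, -0.0, -1.0]] 0.034921724174908436 [ 0.12101123  0.04488056 -5.57516076]
```

View pics/w3.png

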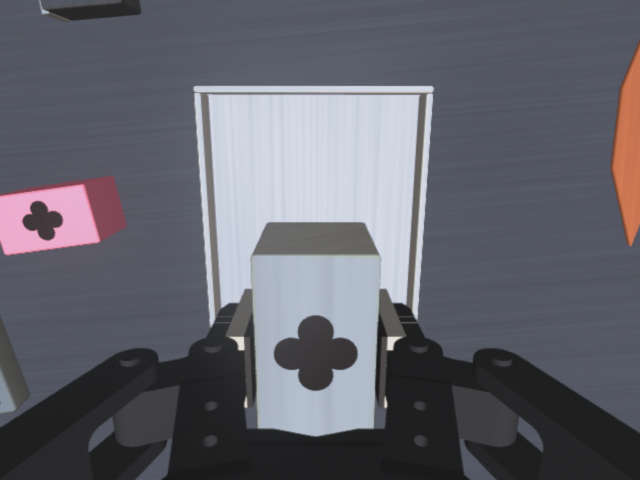

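View pics/s3.png

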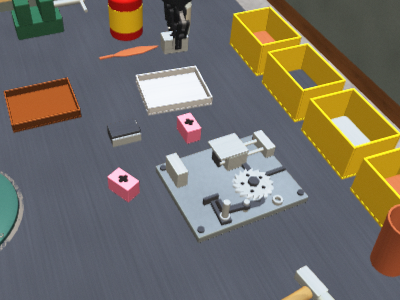

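Emit:
servo_tool(
  increments=[
    [1,[0,0,1],[0,0,0]],
    [1,[0,0,3],[0,0,0]],
    [1,[0,0,5.5],[0,0,0]],
    [1,[0,0,8],[0,0,0]],
    [1,[0,0,10],[0,0,0]],
    [1,[0,0,11.5],[0,0,0]],
    [1,[0,0,12.5],[0,0,0]],
    [1,[0,0,13],[0,0,0]],
    [1,[0,0,13.1],[0,0,0]],
    [1,[0,0,13.1],[0,0,0]],
    [1,[0,0,13.1],[0,0,0]],
  ],
)

```text
t: 17.13
tcp_pos: [0.5786, 0.2252, 0.0184]
ee_rot: [[-0.996, 0.087, 0.001], [0.087, 0.996, 0.001], [-0.001, 0.001, -1.0]]
ft_force: [-0.3, 0.1, -6.5]
grip_width: 0.0349
```

Emit:
servo_tool(
  increments=[
    [1,[0,0,0.1],[0,0,0]],
    [1,[0,0,0.2],[0,0,0]],
    [1,[0,0,0.2],[0,0,0]],
  ],
)

```text
t: 17.38
tcp_pos: [0.5782, 0.2252, 0.0156]
ee_rot: [[-0.996, 0.087, 0.0], [0.087, 0.996, 0.0], [-0.0, 0.0, -1.0]]
ft_force: [0.3, 0.2, -7.0]
grip_width: 0.035
```

Emit:
servo_tool(
  increments=[
    [1,[0,0,0.1],[0,0,0]],
    [1,[0,0,0.2],[0,0,0]],
    [1,[0,0,0.2],[0,0,0]],
    [1,[0,0,0.2],[0,0,0]],
  ],
)

```text
t: 17.72
tcp_pos: [0.5782, 0.2251, 0.0133]
ee_rot: [[-0.996, 0.087, 0.0], [0.087, 0.996, 0.0], [-0.0, 0.0, -1.0]]
ft_force: [0.3, -0.3, -6.6]
grip_width: 0.0355
```

Emit:
servo_tool(
  increments=[
    [1,[0,0,0.1],[0,0,0]],
    [1,[0,0,0.1],[0,0,0]],
    [1,[0,0,0.1],[0,0,0]],
  ],
)

```text
t: 17.97
tcp_pos: [0.5782, 0.2252, 0.0133]
ee_rot: [[-0.996, 0.087, 0.0], [0.087, 0.996, 0.0], [-0.0, 0.0, -1.0]]
ft_force: [-5.8, -2.2, 5.8]
grip_width: 0.0353
```

Emit:
servo_tool(
  increments=[
    [-0.1,[0,0,0],[0,0,0]],
    [-0.2,[0,0,0],[0,0,0]],
    [-0.3,[0,0,0],[0,0,0]],
    [-0.4,[0,0,0],[0,0,0]],
    [-0.4,[0,0,0],[0,0,0]],
    [-0.4,[0,0,0],[0,0,0]],
    [-0.4,[0,0,0],[0,0,0]],
  ],
)

```text
t: 18.55
tcp_pos: [0.5781, 0.2251, 0.0123]
ee_rot: [[-0.996, 0.087, -0.0], [0.087, 0.996, -0.0], [0.0, -0.0, -1.0]]
ft_force: [0.1, 0.4, -0.1]
grip_width: 0.0596
```

Emit:
servo_tool(
  increments=[
    [-0.4,[0,0,-1],[0,0,0]],
    [-0.4,[0,0,-3],[0,0,0]],
    [-0.4,[0,0,-6],[0,0,0]],
    [-0.4,[0,0,-10],[0,0,0]],
    [-0.4,[0,0,-14],[0,0,0]],
    [-0.4,[0,0,-18],[0,0,0]],
    [-0.4,[0,0,-20],[0,0,0]],
    [-0.4,[0,0,-20],[0,0,0]],
    [-0.4,[0,0,-20],[0,0,0]],
    [-0.4,[0,0,-20],[0,0,0]],
  ],
)

```text
t: 19.38
tcp_pos: [0.5778, 0.225, 0.2116]
ee_rot: [[-0.996, 0.087, -0.001], [0.087, 0.996, -0.0], [0.001, -0.0, -1.0]]
ft_force: [0.3, 0.3, -0.0]
grip_width: 0.0596
```

```bash
python3 jaw.py; python3 - <<'E'
from h import *
c=cam('wrist'); cv2.imwrite('pics/w4.png',c['color']); t=cams.camera('side')['color']
w=cloud(c); m=(w[...,2]>.035)&(w[...,2]<.055)&(abs(w[...,0]-.578)<.08)&(abs(w[...,1]-.225)<.06)
print(m.sum(),cv2.minAreaRect((w[m][:,:2]*1000).astype(np.float32)),np.percentile(w[m][:,2],[5,50,95]))
E
```

```text
539 [-0.0578 -0.0046  0.0295]
530 [-0.0129  0.0202  0.0542]
19.4333 [-0.6  0.2  0.2] [0.57764595 0.22496448 0.21104287]
3956 ((577.208251953125, 225.25283813476562), (36.03594207763672, 59.873756408691406), 85.1300048828125) [0.0414787  0.04275268 0.04393736]
```

View pics/w4.png

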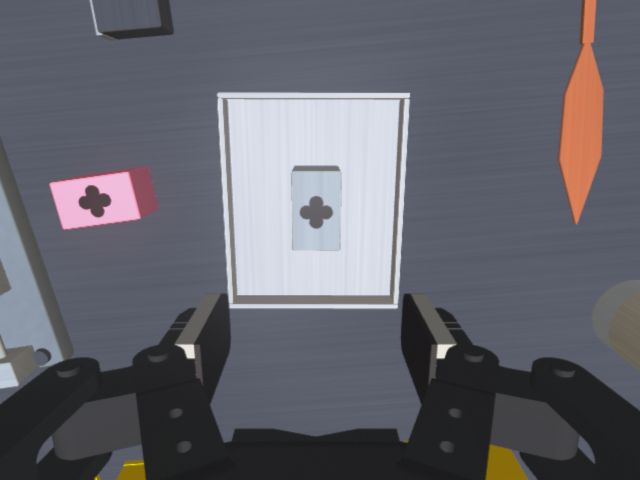

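The die stands centred in the tray (mark at about (316,211)), the fingers are clear of it, and the jaw is still backed off.

```bash
python3 -c "
from h import *
order.hand_in()"
```

```text
the job is handed in; nothing more can be done
```

The die block is now standing upright in the empty tray and released. The job is handed in, at about 19.5 s on the robot's clock (limit 67 s).

- **Clamp:** I found the post at the far -y end of its slot and pushed it about 13.7 mm to +y with the shut fingers. The highest force I read was about 17 N at the wrist, and I held at about 9 N. I kept the pawl off until the jaw stopped, about 25 mm back. After letting go, the jaw still read 25 mm.
- **Die:** I gripped it across its width at 50 N, lifted it and lowered it into the tray until it touched the floor, then opened the fingers.
- **Last checks:** The die is within about 2 mm of the tray's middle. Its top is level, about 43 mm above the bench, so it is resting on the tray floor. The gripper is about 20 cm up and reads no contact force.
- **Bystanders:** My last picture was a close one and did not show all of the bystanders. I saw nothing out of place, but I measured none of them at the end.
- **Errors on the way:**
  - During the push the fingers dragged on the post, with up to 10 N sideways, until I followed its arc.
  - I moved the wrong way along the bed's x on the way to the die. I corrected it from the wrist picture before the grasp.

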